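Feel a spindle's end float and leave it centred

TASK

Check the end float of the spindle on the bench: take its hub, pull it straight out until it comes up firmly against the outer stop and keep the pull on for a moment, then push it in until it is firmly against the inner stop and keep the push on for a moment, never forcing it. Then slide the spindle to the middle between the two stops you felt and let go, leaving the things around it where they are.

Things in the scene. Friction and masses are not known exactly. Their poses are not given: they have to be found in the camera images.
- spindle_unit: Spindle unit, fixed to the bench: dark foot plate 116 x 84 x 10 mm, round grey housing 68 mm in diameter over its end caps and 107 mm long, top at 99 mm. Origin: centre of its underside, on the bench. Its x axis is the way the spindle is pushed in; -x, to the hub, is pulled out. The spindle's axis runs level along x at y = 0, 65 mm up.
- hub_center (a point): Middle of the round aluminium hub (34 mm diameter, 34 mm long) on the spindle's free end, on its axis; axes as the unit's; 104 to 146 mm on the -x side of the unit's origin. On its outer end is a 44 mm flange with dogs, ending 33 mm from here; on its inner end the 16 mm spindle. The spindle slides along x only, does not turn, drags with about 1.5 N and stays where left.
- front_seal (a point): Where the spindle enters the housing: on the axis, in the front face, 57 mm on the -x side of the unit's origin. Two stops hidden inside the housing limit the slide. Their distance (the end float) is 10 to 25 mm; their place in the housing shifts by up to 12 mm either way between starts, so they can only be felt. The spindle starts between them.
- rear_cap (a point): Centre of the closed rear face, 57 mm to +x of the unit's origin. Inside, both stops are on one hidden sprung sleeve (stop_sleeve, 2.5 N per mm): past a stop the force rises. Firmly against a stop is about 10 N along the axis (at least 8) for half a second; over 20 N harms the bearing. The middle wanted is midway between where the two stops are felt with equal force.
- hex_keys: Bystander: folded hex key set, 28 x 92 x 18 mm, lying on the bench in front of the unit to the right of the hub. Origin: centre of the underside.
- tape_2: Bystander: small roll of dark tape lying flat, 53 x 51 x 19 mm, to the left of the hub. Origin: centre of the underside.
- oil_can: Bystander: thumb oil can, 64 x 72 x 152 mm, standing to the left of the housing. Origin: centre of the underside.

How it is judged:
On the way, in this order (a step that is already met when the one before it is completed fails the run):
1. the spindle is pulled out firmly (6 N or more) against its outer stop (value of joint stop_sleeve above 0.0024 m), for 0.2 s.
2. then it is pushed in firmly (6 N or more) against its inner stop (value of joint stop_sleeve below -0.0024 m), for 0.2 s.
At the end, for the whole second after the job is handed in: the spindle rests within 2.5 mm of the middle between its stops, let go, and the hex keys, tape roll and oil can are within 20 mm of where they were (x of hub_center in the frame of stop_sleeve between -0.1275 and -0.1225 m and distance of each of hex_keys, tape_2, oil_can from where it was at the start of the episode below 0.02 m); the robot touches nothing.
It fails at once if the spindle is forced against a stop with more than 22.5 N (value of joint stop_sleeve above 0.009 m or value of joint stop_sleeve below -0.009 m).
It fails at once if a bystander is knocked over or shoved (angle between oil_can's own z axis and vertical above 0.5 rad or distance of any of hex_keys, tape_2, oil_can from where it was at the start of the episode above 0.03 m).
It also fails if it takes over 51 s, if anything falls off the work surface, if the arm or the gripper's body presses on something with over 40 N, if the wrist force passes 120 N, or if a joint passes its speed limit or range.

ROBOT

A 7-joint arm with a two-finger parallel gripper is mounted at the origin on a cart in front of the work surface, level with it; the furniture and walls round the work are solid. World frame = base frame: x ahead of the robot, y to its left, z up, the work surface at z = 0. Lengths are in m, angles in rad, forces in N, time in s.
With the tool pointing down it reaches from about 0.425 to 1.025 m from the base axis. Payload 9.4 kg.
Tool frame: the origin (TCP) lies at the very end of the fingers, on their centre line; the grasp point (between the pads) lies 19 mm behind it; x points along the fingers, z is the direction in which the jaws open and shut, and the axes are right-handed (so a half turn about x gives the same grasp; the last joint's range is limited). The gripper opens to 85 mm and grips with 20 to 120 N. Pads are 22 mm wide; open, the fingers measure 114 mm over their backs; the gripper's body (76 mm by 85 mm) begins 54 mm behind the grasp point. The pads swing forward as they close: fully open they stand 13 mm farther back than shut.
Start: joints at [1.24, 0.599, -0.003, 1.599, 0.002, 0.943, -0.08], TCP at [0.182, -0.702, 0.207] pointing down, gripper open.
Joint ranges: [-2.57, 2.57], [-0.35, 1.97], [-1.29, 1.29], [0.11, 2.56], [-1.05, 4.19], [0.11, 1.86], [-2.63, 2.63]. Speed limits (rad/s): [2.22, 2.22, 3.01, 3.01, 3.14, 3.14, 3.14].

INTERFACE

Orientations are given as a unit quaternion [x, y, z, w].
In Python, from cell import r, vision, models gives the robot as it stands.
- The arm moves only by the tool carry_out, never from a script. Its argument "commands" is a list of rows, each a list of 7 numbers: the shift along the tool's x, y, z in units of 25 mm (1.0 is 25 mm), then the turn, a rotation vector about the tool's x, y, z in units of 5 degrees (1.0 is 5 degrees), then the gripper's target within -1 to 1 (shut at 1, half-way at 0, fully open at -1). A call has 1 to 8 rows; each row is the pose to reach, as a shift and turn from the pose commanded when the call began, along the tool's axes at that moment; what a row does not reach only later rows make up. A row lasts 1/12 s, in which the tool goes at most 41.7 mm and 7.16 degrees, less where a joint would pass 70% of its speed; a pose out of reach is approached as far as the arm can. A call with a gripper value outside its range is refused whole. The fingers move at their own pace and stop on an object; "newtons" is the grip in N (left out, the last holds). Time passes only in rows, so rows that repeat a pose let the fingers close. It gives the time, the measured TCP pose, the force and the opening at its end, in the units of the state.
- r.get_state(): the state, without advancing time (a new reading comes with each control period).
- vision.camera(name): name is "side" or "top" or "wrist"; returns a dict with "pixels" (384x512x3 uint8, blue, green, red), "depth" (384x512 float32, m along the optical axis (not along the pixel's ray), 0 where there is no reading), "fx", "fy", "cx", "cy" (pixels), "R" (3x3) and "t" (3): a world point X has camera coordinates R X + t; the wrist camera has in their place "hand_eye" (4x4, takes a point from camera to tool coordinates, whose origin is the TCP and whose axes are the tool frame's). Camera axes: x right, y down, z forward; pixel columns grow to the right and rows downward; lengths in m; the calibration is good to about 2 mm. A picture is of the moment at which its call begins: read the wrist's pose just before it.
- r.job_done(): hands the job in, once; it reports no verdict.
Trained networks look in the newest picture that a camera, given by its name, has taken for a name from the list of things; names that differ only in an ending like _2 or _b are one class to them, and where a whole thing is asked for, a point or a joint stands for the part that bears it (a point fixed in the world has none). Each returns a list of dicts, best first, with "confidence" (0 to 1); they miss things now and then, are a little off and sometimes report something else, mostly with a low value. They report only what shows in the picture. A call takes as long as a camera call.
- models.recognise(camera, name): "bbox" ([left, top, right, bottom] in pixels, round what is visible of it).
- models.silhouettes(camera, name): "region" (384x512 bool, what is visible of it) and "bbox" ([left, top, right, bottom] in pixels, round what is visible of it).
- models.mark_of(camera, name): "xy" ([column, row] in pixels: a listed point, or the origin of a listed thing).
The state is a dict: "time_s": time; "q": joint angles; "dq": joint speeds; "joint_efforts": joint torques, N m; "position": TCP position; "tool_rot": TCP orientation; "contact_force": force on the tool from outside, world axes, zero at the start; "moment": the same for the moment, N m; "gripper_width": opening from 0.0 (shut) to 1.0 (fully open).
Only numpy, scipy, OpenCV 4.12 (cv2) and the standard library are available. Lean on these libraries where they do the work, as an engineer would, in place of code of your own. Each camera call takes 0.05 s, during which the arm holds its last target.

## Working session

There is one attempt and no reset: what is moved stays moved. The work goes in short steps, Python scripts to look and compute and a tool call to move; the robot and the scene stay as the last step left them, time stands still between calls to the robot, and variables do not carry over. Pictures are saved under pics/ and viewed, and the job is handed in when it is done.

Besides the shell and the picture viewer there is one more tool, called after "Request:" as name(argument=value, ...), one argument or row to a line, values as JSON. carry_out: Moves the arm, as the interface text tells. Its arguments: {"type":"object","properties":{"commands":{"type":"array","items":{"type":"array","items":{"type":"number"}}},"newtons":{"type":"number"}},"required":["commands"]}

```bash
ls; mkdir -p pics; cat > h.py <<'E'
import numpy as np,cv2
from cell import r,vision,models
from scipy.spatial.transform import Rotation as Ro
def world(c,uv,d):
    p=np.array([(uv[0]-c['cx'])/c['fx']*d,(uv[1]-c['cy'])/c['fy']*d,d]); return c['R'].T@(p-c['t'])
def cloud(c):
    v,u=np.mgrid[0:384,0:512]; d=c['depth']
    P=np.stack([(u-c['cx'])/c['fx']*d,(v-c['cy'])/c['fy']*d,d],-1)
    return (P-c['t'])@c['R']
E
python3 - <<'E'
from h import *
s=r.get_state(); print(s)
for n in ['top','side']:
    c=vision.camera(n); cv2.imwrite(f'pics/{n}0.png',c['pixels']); np.savez(f'{n}0.npz',**c)
    P=cloud(c)
    for o in ['spindle_unit','hub_center','front_seal','rear_cap','hex_keys','tape_2','oil_can']:
        m=models.mark_of(n,o)[:2]
        for k in m:
            u,v=np.round(k['xy']).astype(int); 
            print(n,o,k['confidence'],k['xy'],P[min(v,383),min(u,511)].round(4))
E
```

```text
pics
{'time_s': 0.0, 'q': array([ 1.24033813,  0.60017059, -0.00257777,  1.60012543,  0.00180648,
        0.94291401, -0.07979365]), 'dq': array([ 2.21034911e-04, -2.05857325e-03,  1.67509907e-03,  1.90663056e-04,
        5.14974717e-05,  2.66948814e-04,  7.27771379e-04]), 'joint_efforts': array([ 1.24848066e-03, -7.76453376e+01,  1.56633943e+00, -2.58005869e+01,
        1.24844039e-02,  9.21418250e-03,  1.46796674e-05]), 'position': array([ 0.18187663, -0.70128285,  0.20618524]), 'tool_rot': array([ 0.43299504,  0.55975001, -0.43237302,  0.55879226]), 'contact_force': array([ 0.44907871, -0.0112458 , -0.74952738]), 'moment': array([ 0.04834273, -0.00492848,  0.01971112]), 'gripper_width': 0.9986807852210912}
top spindle_unit 0.71 [257.4, 175.6] [0.5493 0.2756 0.0905]
top spindle_unit 0.39 [250.5, 142.9] [0.6239 0.2916 0.0913]
top hub_center 0.78 [284.7, 225.9] [0.4399 0.2134 0.0819]
top front_seal 0.98 [269.2, 189.4] [0.5218 0.2485 0.0814]
top rear_cap 0.98 [253.4, 142.5] [ 0.6514  0.283  -0.0019]
top hex_keys 0.95 [323.3, 219.3] [0.4602 0.116  0.0163]
top tape_2 0.57 [232.1, 234.0] [ 4.235e-01  3.322e-01 -1.000e-04]
top oil_can 0.51 [285.1, 223.1] [0.4466 0.2132 0.0809]
side spindle_unit 0.56 [223.7, 204.9] [0.5662 0.2852 0.0078]
side hub_center 0.69 [290.9, 166.4] [0.4418 0.2263 0.0734]
side front_seal 0.93 [247.6, 173.2] [0.5193 0.2744 0.0802]
side rear_cap 0.58 [193.4, 177.1] [0.6203 0.297  0.076 ]
side hex_keys 0.6 [291.5, 170.3] [0.4394 0.2282 0.0656]
side tape_2 0.98 [294.9, 228.9] [ 4.226e-01  3.283e-01 -1.000e-04]
side tape_2 0.41 [223.4, 203.5] [0.5682 0.2847 0.0097]
side oil_can 0.92 [237.1, 239.4] [0.5177 0.4029 0.0272]
```

View pics/top0.png

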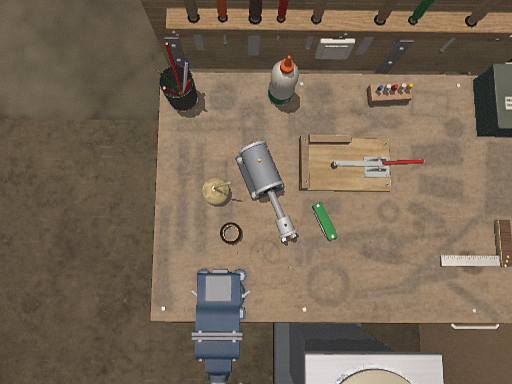

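View pics/side0.png

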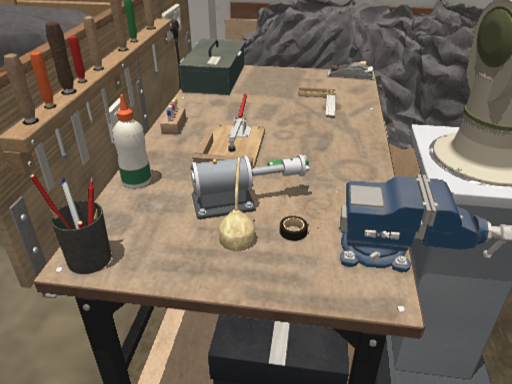

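The top view shows the housing at about (260,168), the hub at (285,228), the hex keys at (324,221), the tape at (231,233) and the oil can at (215,192). Next I fit the axis from the point clouds.

```bash
cat > fit.py <<'E'
from h import *
from scipy.optimize import least_squares
T=dict(np.load('top0.npz'));S=dict(np.load('side0.npz'))
A=np.concatenate([cloud(T).reshape(-1,3),cloud(S).reshape(-1,3)])
lab=np.r_[np.zeros(384*512),np.ones(384*512)]
# initial axis
o=np.array([.560,.2735]); ang=np.arctan2(.057,.115)
for it in range(4):
    d=np.array([np.cos(ang),np.sin(ang)]); n=np.array([-d[1],d[0]])
    s=(A[:,:2]-o)@d; t=(A[:,:2]-o)@n; z=A[:,2]
    H=(abs(s)<.05)&(abs(t)<.038)&(z>.055)&(z<.105)
    B=(s>-.145)&(s<-.075)&(abs(t)<.028)&(z>.045)&(z<.095)
    def f(p):
        d=np.array([np.cos(p[2]),np.sin(p[2])]);n=np.array([-d[1],d[0]])
        tt=(A[:,:2]-p[:2])@n; 
        rh=np.hypot(tt,z-.065-p[3])
        return np.r_[rh[H]-.0325,]
    r_=least_squares(lambda q:f([o[0],q[0],q[1],q[2]]),[o[1],ang,0],loss='soft_l1',f_scale=.002)
    o[1],ang,dz=r_.x
    print(H.sum(),B.sum(),o,np.degrees(ang),dz)
d=np.array([np.cos(ang),np.sin(ang)]); n=np.array([-d[1],d[0]])
s=(A[:,:2]-o)@d; t=(A[:,:2]-o)@n
for l in (0,1):
  print('cam',l)
  for a in np.arange(-.18,.075,.005):
    m=(lab==l)&(s>=a)&(s<a+.005)&(abs(t)<.045)&(z>.03)&(z<.12)
    if m.sum()>2: print('%.3f'%a,m.sum(),'zmax %.4f t %.4f..%.4f'%(z[m].max(),t[m].min(),t[m].max()), 't at top %.4f'%np.median(t[m][z[m]>z[m].max()-.004]))
for nme,P in (('hex',(.46,.116)),('tape',(.4235,.332)),('can',(.5177,.4029))):
    q=np.array(P)-o; print(nme,q@d,q@n)
E
python3 fit.py
```

```text
2493 771 [0.56       0.26011615] 21.889223651317213 -0.0025533666783037617
2431 846 [0.56       0.26009805] 22.103457089264495 -0.0026264186620319333
2431 847 [0.56       0.26009805] 22.103457212931357 -0.002626418620217399
2431 847 [0.56       0.26009805] 22.103457203519646 -0.00262641862006591
cam 0
-0.160 18 zmax 0.0835 t -0.0112..0.0190 t at top -0.0080
-0.155 26 zmax 0.0840 t -0.0121..0.0190 t at top -0.0058
-0.150 44 zmax 0.0885 t -0.0197..0.0219 t at top 0.0005
-0.145 40 zmax 0.0869 t -0.0192..0.0213 t at top 0.0025
-0.140 32 zmax 0.0824 t -0.0156..0.0167 t at top 0.0005
-0.135 37 zmax 0.0825 t -0.0158..0.0171 t at top 0.0006
-0.130 34 zmax 0.0844 t -0.0157..0.0170 t at top 0.0016
-0.125 34 zmax 0.0819 t -0.0152..0.0169 t at top -0.0003
-0.120 35 zmax 0.0822 t -0.0164..0.0172 t at top 0.0001
-0.115 34 zmax 0.0838 t -0.0158..0.0172 t at top -0.0007
-0.110 17 zmax 0.0801 t -0.0115..0.0085 t at top 0.0032
-0.105 17 zmax 0.0728 t -0.0067..0.0082 t at top 0.0014
-0.100 15 zmax 0.0737 t -0.0060..0.0084 t at top 0.0007
-0.095 15 zmax 0.0752 t -0.0058..0.0079 t at top 0.0012
-0.090 16
[... 3884 characters left out ...]
at top 0.0012
0.025 100 zmax 0.1030 t -0.0100..0.0328 t at top 0.0038
0.030 97 zmax 0.0953 t -0.0145..0.0337 t at top 0.0058
0.035 95 zmax 0.0949 t -0.0064..0.0332 t at top 0.0063
0.040 91 zmax 0.0957 t -0.0082..0.0340 t at top 0.0055
0.045 97 zmax 0.0959 t -0.0091..0.0343 t at top 0.0048
0.050 98 zmax 0.0964 t -0.0154..0.0344 t at top 0.0057
0.055 89 zmax 0.0960 t -0.0082..0.0331 t at top 0.0040
0.060 91 zmax 0.0986 t -0.0099..0.0357 t at top 0.0084
0.065 106 zmax 0.0987 t -0.0160..0.0368 t at top 0.0048
0.070 45 zmax 0.0942 t -0.0231..0.0289 t at top 0.0019
hex -0.14687183121817315 -0.09587968026529253
tape -0.0994127811267708 0.1179798263375746
can 0.014542341256366598 0.14822350472900353
```

```bash
cat >> h.py <<'E'
ANG=np.radians(22.5)
D=np.array([np.cos(ANG),np.sin(ANG),0]); N=np.array([-D[1],D[0],0])
def target(flip,down=np.array([0,0,-1.])):
    z=flip*N; return np.stack([down,np.cross(z,down),z],1)
def rows(pos,Rm,s=None):
    s=s or r.get_state(); R0=Ro.from_quat(s['tool_rot']).as_matrix()
    sh=R0.T@(np.array(pos)-s['position'])/.025
    rv=np.degrees(Ro.from_matrix(R0.T@Rm).as_rotvec())/5
    return sh.round(2),rv.round(2)
E
python3 - <<'E'
from h import *
s=r.get_state();R0=Ro.from_quat(s['tool_rot']).as_matrix();print(R0.round(3))
for f in (1,-1):
    print(f,rows([.444,.214,.20],target(f)),rows([.58,-.35,.25],R0))
T=dict(np.load('top0.npz'));P=cloud(T)
m=(P[...,2]>.12)&(P[...,0]>.3)&(P[...,0]<.8)&(P[...,1]<.5); q=P[m]; print(len(q)); 
for y in np.arange(-.8,.5,.1):
    k=q[(q[:,1]>y)&(q[:,1]<y+.1)]
    if len(k): print(y.round(1),k.min(0).round(2),k.max(0).round(2))
E
```

```text
[[-0.     0.968  0.251]
 [-0.     0.251 -0.968]
 [-1.    -0.    -0.   ]]
1 (array([  0.28,  19.34, -32.83]), array([34.41,  0.  ,  0.  ])) (array([-1.72, 18.94, -9.62]), array([0., 0., 0.]))
-1 (array([  0.28,  19.34, -32.83]), array([-1.59, -0.  ,  0.  ])) (array([-1.72, 18.94, -9.62]), array([0., 0., 0.]))
1501
0.1 [0.75 0.19 0.12] [0.8  0.2  0.14]
0.2 [0.74 0.2  0.12] [0.8  0.24 0.2 ]
0.3 [0.4  0.3  0.12] [0.53 0.36 0.93]
0.4 [0.75 0.42 0.12] [0.8  0.5  0.15]
```

```bash
python3 - <<'E'
from h import *
T=dict(np.load('top0.npz'));P=cloud(T)
m=(P[...,2]>.12)&(P[...,0]>.3)&(P[...,0]<.7)&(P[...,1]<.5)
v,u=np.where(m)
for a,b in list(zip(u,v))[:40]: print(a,b,P[b,a].round(3))
E
```

```text
300 0 [0.402 0.302 0.926]
115 1 [0.402 0.302 0.926]
62 2 [0.402 0.302 0.926]
179 3 [0.402 0.302 0.926]
185 3 [0.402 0.302 0.926]
309 3 [0.402 0.302 0.926]
375 3 [0.402 0.302 0.926]
376 3 [0.402 0.302 0.926]
479 3 [0.402 0.302 0.926]
86 5 [0.402 0.302 0.926]
257 5 [0.402 0.302 0.926]
339 5 [0.402 0.302 0.926]
399 5 [0.402 0.302 0.926]
86 6 [0.402 0.302 0.926]
95 6 [0.402 0.302 0.926]
159 6 [0.402 0.302 0.926]
300 6 [0.402 0.302 0.926]
461 7 [0.402 0.302 0.926]
17 8 [0.402 0.302 0.926]
18 8 [0.402 0.302 0.926]
108 8 [0.402 0.302 0.926]
282 8 [0.402 0.302 0.926]
441 8 [0.402 0.302 0.926]
11 9 [0.402 0.302 0.926]
163 9 [0.402 0.302 0.926]
205 9 [0.402 0.302 0.926]
143 10 [0.402 0.302 0.926]
225 10 [0.402 0.302 0.926]
386 10 [0.402 0.302 0.926]
426 10 [0.402 0.302 0.926]
465 10 [0.402 0.302 0.926]
327 12 [0.402 0.302 0.926]
401 12 [0.402 0.302 0.926]
365 13 [0.402 0.302 0.926]
6 14 [0.402 0.302 0.926]
130 14 [0.402 0.302 0.926]
420 14 [0.402 0.302 0.926]
483 14 [0.402 0.302 0.926]
498 14 [0.402 0.302 0.926]
313 15 [0.402 0.302 0.926]
```

Request:
carry_out(
  commands=[
    [-0.3,1.5,-0.7,0,0,0,-1],
    [-0.6,3,-1.5,0,0,0,-1],
    [-0.9,4.5,-2.2,0,0,0,-1],
    [-1.2,6,-3,0,0,0,-1],
    [-1.5,7.5,-3.8,0,0,0,-1],
    [-1.7,9,-4.5,0,0,0,-1],
    [-1.7,10.5,-5.3,0,0,0,-1],
    [-1.7,12,-6,0,0,0,-1],
  ],
)

```text
time_s: 1.47
position: [0.4316, -0.4835, 0.2504]
tool_rot: [0.433, 0.559, -0.433, 0.56]
contact_force: [1.7, -0.6, -0.8]
gripper_width: 0.999
```

Request:
carry_out(
  commands=[
    [0,0.9,-1.3,0,0,0,-1],
    [0,1.8,-2.6,0,0,0,-1],
    [0,2.7,-4,0,0,0,-1],
    [0,3.6,-5.3,0,0,0,-1],
    [0,4.5,-6.6,0,0,0,-1],
    [0,5.4,-8,0,0,0,-1],
    [0,6.3,-9.3,0,0,0,-1],
    [0,7,-11,0,0,0,-1],
  ],
)

```text
time_s: 2.13
position: [0.5316, -0.1775, 0.2498]
tool_rot: [0.433, 0.559, -0.433, 0.56]
contact_force: [1.3, -0.1, 1.0]
gripper_width: 0.999
```

```bash
python3 - <<'E'
from h import *
s=r.get_state(); print(s['position'],s['q'].round(2)); print(rows([.444,.214,.20],target(-1)))
E
```

```text
[ 0.53156981 -0.17754147  0.24982815] [ 0.28  0.35 -0.08  1.93  0.04  0.86 -1.14]
(array([  1.98,   0.54, -16.04]), array([-1.59,  0.01, -0.02]))
```

Request:
carry_out(
  commands=[
    [0,0.1,-1.5,0,0,0,-1],
    [0,0.1,-3,-0.3,0,0,-1],
    [0,0.2,-4.5,-0.6,0,0,-1],
    [0,0.3,-6,-0.8,0,0,-1],
    [0,0.3,-7.5,-1,0,0,-1],
    [0,0.4,-9,-1.2,0,0,-1],
    [0,0.5,-10.5,-1.4,0,0,-1],
    [0,0.5,-12,-1.6,0,0,-1],
  ],
)

```text
time_s: 2.8
position: [0.4666, 0.1162, 0.2499]
tool_rot: [0.393, 0.588, -0.392, 0.588]
contact_force: [1.3, 0.8, -0.8]
gripper_width: 1.002
```

```bash
python3 - <<'E'
from h import *
s=r.get_state(); print(s['position'],s['q'].round(2)); print(rows([.444,.214,.19],target(-1)))
E
```

```text
[0.46662761 0.11623489 0.24992984] [-0.18  0.26 -0.22  2.08  0.08  0.8  -1.63]
(array([ 2.4 ,  0.66, -3.96]), array([ 0.02,  0.  , -0.01]))
```

Request:
carry_out(
  commands=[
    [0.5,0.2,-1.3,0,0,0,-1],
    [1,0.4,-2.6,0,0,0,-1],
    [1.5,0.65,-3.95,0,0,0,-1],
    [2,0.65,-3.95,0,0,0,-1],
    [2,0.65,-3.95,0,0,0,-1],
    [2,0.65,-3.95,0,0,0,-1],
  ],
)

```text
time_s: 3.3
position: [0.4437, 0.2115, 0.1993]
tool_rot: [0.392, 0.588, -0.393, 0.588]
contact_force: [0.6, -0.2, 0.2]
gripper_width: 1.0
```

```bash
cat > wr.py <<'E'
from h import *
import sys
s=r.get_state(); c=vision.camera('wrist'); cv2.imwrite(f'pics/{sys.argv[1]}.png',c['pixels'])
print(s['position'],s['contact_force'])
R0=Ro.from_quat(s['tool_rot']).as_matrix(); d=c['depth']
v,u=np.mgrid[0:384,0:512]
Pc=np.stack([(u-c['cx'])/c['fx']*d,(v-c['cy'])/c['fy']*d,d],-1).reshape(-1,3)
h=c['hand_eye']; Pt=Pc@h[:3,:3].T+h[:3,3]; W=Pt@R0.T+s['position']; W=W[d.ravel()>0]
np.save('wr.npy',W)
o=np.array([.444,.214,0]); a=(W-o)@D; t=(W-o)@N; z=W[:,2]
for x in np.arange(-.05,.09,.004):
    m=(a>=x)&(a<x+.004)&(abs(t)<.04)&(z>.055)&(z<.1)
    if m.sum()>3: print('%.3f'%x,m.sum(),'zmax %.4f t %.4f %.4f mid %.4f'%(z[m].max(),t[m].min(),t[m].max(),(t[m].min()+t[m].max())/2))
print(models.mark_of('wrist','hub_center')[:2])
E
python3 wr.py w1
```

```text
[0.44371227 0.2114719  0.19930399] [ 0.64322698 -0.22307293  0.15446345]
-0.034 76 zmax 0.0853 t -0.0142 0.0163 mid 0.0010
-0.030 45 zmax 0.0857 t -0.0142 0.0162 mid 0.0010
-0.026 157 zmax 0.0892 t -0.0232 0.0188 mid -0.0022
-0.022 309 zmax 0.0896 t -0.0232 0.0202 mid -0.0015
-0.018 142 zmax 0.0840 t -0.0182 0.0141 mid -0.0021
-0.014 145 zmax 0.0840 t -0.0181 0.0140 mid -0.0021
-0.010 143 zmax 0.0836 t -0.0181 0.0139 mid -0.0021
-0.006 148 zmax 0.0847 t -0.0181 0.0139 mid -0.0021
-0.002 151 zmax 0.0843 t -0.0179 0.0149 mid -0.0015
0.002 153 zmax 0.0840 t -0.0179 0.0148 mid -0.0015
0.006 157 zmax 0.0836 t -0.0178 0.0148 mid -0.0015
0.010 156 zmax 0.0843 t -0.0178 0.0146 mid -0.0016
0.014 203 zmax 0.0842 t -0.0180 0.0145 mid -0.0017
0.018 75 zmax 0.0764 t -0.0094 0.0053 mid -0.0020
0.022 75 zmax 0.0750 t -0.0094 0.0054 mid -0.0020
0.026 76 zmax 0.0749 t -0.0094 0.0063 mid -0.0015
0.030 81 zmax 0.0756 t -0.0093 0.0063 mid -0.0015
0.034 78 zmax 0.0751 t -0.0093 0.0063 mid -0.0015
0.038 83 zmax 0.0754 t -0.0092 0.0062 mid -0.0015
0.042 81 zmax 0.0752 t -0.0092 0.0062 mid -0.0015
0.046 80 zmax 0.0756 t -0.0092 0.0061 mid -0.0015
0.050 90 zmax 0.0756 t -0.0091 0.0061 mid -0.0015
0.054 78 zmax 0.0755 t -0.0091 0.0061 mid -0.0015
0.058 84 zmax 0.0747 t -0.0091 0.0061 mid -0.0015
0.062 90 zmax 0.0755 t -0.0090 0.0060 mid -0.0015
0.066 89 zmax 0.0761 t -0.0090 0.0060 mid -0.0015
0.070 90 zmax 0.0753 t -0.0090 0.0060 mid -0.0015
0.074 72 zmax 0.0755 t -0.0089 0.0059 mid -0.0015
0.078 89 zmax 0.0760 t -0.0089 0.0059 mid -0.0015
0.082 406 zmax 0.0993 t -0.0344 0.0314 mid -0.0015
0.086 396 zmax 0.1000 t -0.0342 0.0312 mid -0.0015
[{'xy': [259.3, 178.6], 'confidence': 0.57}]
```

View pics/w1.png

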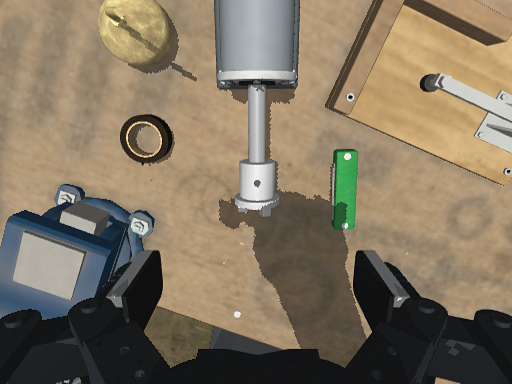

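The wrist view shows the axis upright at column 258, the hub at (257,180), and the tool on it. The hex keys (345,190) and the tape (147,139) are clear of the fingers, so I descend.

Request:
carry_out(
  commands=[
    [1.2,0.04,-0.04,0,0,0,-1],
    [2.4,0.04,-0.04,0,0,0,-1],
    [3.6,0.04,-0.04,0,0,0,-1],
    [4.8,0.04,-0.04,0,0,0,-1],
    [5.6,0.04,-0.04,0,0,0,-1],
    [6.3,0.04,-0.04,0,0,0,-1],
    [6.3,0.04,-0.04,0,0,0,-1],
    [6.3,0.04,-0.04,0,0,0,-1],
  ],
)

```text
time_s: 4.07
position: [0.445, 0.2123, 0.0422]
tool_rot: [0.393, 0.588, -0.393, 0.588]
contact_force: [0.4, -0.4, 0.7]
gripper_width: 1.004
```

```bash
cat > st.py <<'E'
from h import *
import sys
s=r.get_state(); p=s['position']-np.array([.444,.214,0]); F=s['contact_force']
print('t',s['time_s'],'a %.4f t %.4f z %.4f'%(p@D,p@N,p[2]),'Fa %.2f Fn %.2f Fz %.2f'%(F@D,F@N,F[2]),'w',s['gripper_width'])
R0=Ro.from_quat(s['tool_rot']).as_matrix();print('rotvec err deg',np.degrees(Ro.from_matrix(target(-1).T@R0).as_rotvec()).round(2))
E
python3 st.py; python3 - <<'E'
from h import *
c=vision.camera('side'); cv2.imwrite('pics/s1.png',cv2.resize(c['pixels'][110:290,170:370],None,fx=3,fy=3))
E
```

```text
t 4.0667 a 0.0003 t -0.0020 z 0.0422 Fa 0.22 Fn -0.49 Fz 0.69 w 1.003728218081351
rotvec err deg [ 0.05 -0.04 -0.05]
```

View pics/s1.png

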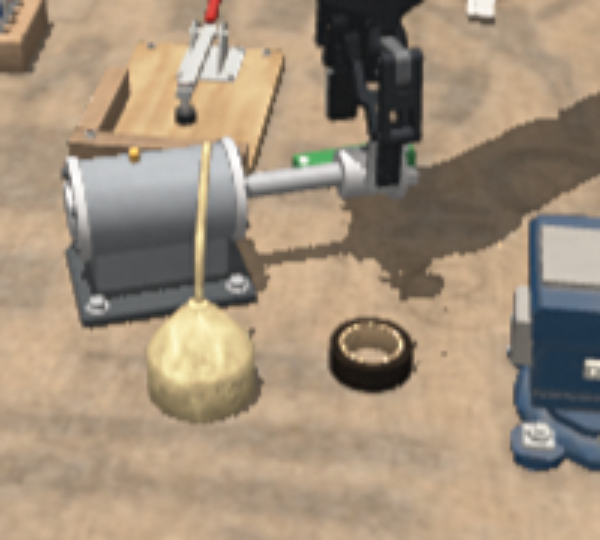

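The fingers straddle the hub, with one of them in front of it at about (395,160) in the crop. Next I close on it.

Request:
carry_out(
  commands=[
    [0,0,0,0,0,0,1],
    [0,0,0,0,0,0,1],
    [0,0,0,0,0,0,1],
    [0,0,0,0,0,0,1],
    [0,0,0,0,0,0,1],
    [0,0,0,0,0,0,1],
    [0,0,0,0,0,0,1],
    [0,0,0,0,0,0,1],
  ],
  newtons=50,
)

```text
time_s: 4.78
position: [0.4452, 0.2129, 0.043]
tool_rot: [0.393, 0.588, -0.392, 0.588]
contact_force: [0.9, -2.2, 11.1]
gripper_width: 0.354
```

```bash
python3 st.py
```

```text
t 4.7833 a 0.0007 t -0.0014 z 0.0430 Fa -0.03 Fn -2.35 Fz 11.13 w 0.3536409268182617
rotvec err deg [-0.02 -0.03  0.08]
```

Request:
carry_out(
  commands=[
    [-0.03,-0.05,0,0,0,0,1],
    [-0.03,-0.1,0,0,0,0,1],
    [-0.03,-0.16,0,0,0,0,1],
    [-0.03,-0.16,0,0,0,0,1],
  ],
)

```text
time_s: 5.12
position: [0.4411, 0.2113, 0.0431]
tool_rot: [0.393, 0.588, -0.393, 0.588]
contact_force: [2.3, -3.2, 7.1]
gripper_width: 0.353
```

```bash
python3 st.py
```

```text
t 5.1167 a -0.0037 t -0.0014 z 0.0431 Fa 0.92 Fn -3.80 Fz 7.14 w 0.35259687647218185
rotvec err deg [-0.01 -0.02  0.03]
```

Request:
carry_out(
  commands=[
    [0,-0.05,0,0,0,0,1],
    [0,-0.1,0,0,0,0,1],
    [0,-0.16,0,0,0,0,1],
    [0,-0.16,0,0,0,0,1],
  ],
)

```text
time_s: 5.45
position: [0.4391, 0.2105, 0.0432]
tool_rot: [0.394, 0.587, -0.392, 0.589]
contact_force: [7.6, -1.9, 1.6]
gripper_width: 0.355
```

```bash
python3 st.py
```

```text
t 5.45 a -0.0058 t -0.0013 z 0.0432 Fa 6.30 Fn -4.70 Fz 1.64 w 0.35466921484428604
rotvec err deg [0.   0.01 0.21]
```

Request:
carry_out(
  commands=[
    [0,-0.05,0,0,0,0,1],
    [0,-0.08,0,0,0,0,1],
    [0,-0.08,0,0,0,0,1],
  ],
)

```text
time_s: 5.7
position: [0.4383, 0.2102, 0.0433]
tool_rot: [0.395, 0.587, -0.391, 0.589]
contact_force: [9.8, -1.0, 0.4]
gripper_width: 0.353
```

```bash
python3 st.py
```

```text
t 5.7 a -0.0067 t -0.0013 z 0.0433 Fa 8.67 Fn -4.66 Fz 0.36 w 0.35268666961193573
rotvec err deg [0.02 0.02 0.3 ]
```

Request:
carry_out(
  commands=[
    [0,-0.05,0,0,0,0,1],
    [0,-0.09,0,0,0,0,1],
    [0,-0.09,0,0,0,0,1],
    [0,-0.09,0,0,0,0,1],
  ],
)

```text
time_s: 6.03
position: [0.4373, 0.2098, 0.0433]
tool_rot: [0.395, 0.587, -0.391, 0.589]
contact_force: [12.6, -1.1, -2.5]
gripper_width: 0.353
```

```bash
python3 st.py
```

```text
t 6.0333 a -0.0077 t -0.0013 z 0.0433 Fa 11.20 Fn -5.88 Fz -2.49 w 0.3534157573426946
rotvec err deg [0.04 0.05 0.41]
```

Request:
carry_out(
  commands=[
    [0,0,0,0,0,0,1],
    [0,0,0,0,0,0,1],
    [0,0,0,0,0,0,1],
    [0,0,0,0,0,0,1],
    [0,0,0,0,0,0,1],
    [0,0,0,0,0,0,1],
    [0,0,0,0,0,0,1],
    [0,0,0,0,0,0,1],
  ],
)

```text
time_s: 6.7
position: [0.4373, 0.2099, 0.0433]
tool_rot: [0.395, 0.587, -0.391, 0.589]
contact_force: [12.9, -1.5, -2.8]
gripper_width: 0.359
```

```bash
cat >> st.py <<'E'
g=s['position']-R0[:,0]*.022-np.array([.444,.214,0]); print('grasp pt a %.5f t %.5f'%(g@D,g@N))
E
python3 st.py; python3 wr.py w2 | head -12;python3 st.py
```

```text
t 6.7 a -0.0077 t -0.0013 z 0.0433 Fa 11.35 Fn -6.29 Fz -2.83 w 0.35898952935417866
rotvec err deg [0.03 0.04 0.4 ]
grasp pt a -0.00791 t -0.00129
[0.43732592 0.20986174 0.04328538] [12.89287297 -1.46930809 -2.82610864]
-0.046 4 zmax 0.0834 t -0.0125 -0.0085 mid -0.0105
-0.042 135 zmax 0.0851 t -0.0149 0.0169 mid 0.0010
-0.038 76 zmax 0.0852 t -0.0147 0.0141 mid -0.0003
-0.034 467 zmax 0.0892 t -0.0189 0.0157 mid -0.0016
-0.030 1125 zmax 0.0890 t -0.0183 0.0149 mid -0.0017
-0.026 470 zmax 0.0870 t -0.0175 0.0143 mid -0.0016
-0.022 510 zmax 0.0993 t -0.0173 0.0136 mid -0.0019
-0.018 612 zmax 0.0998 t -0.0169 0.0135 mid -0.0017
-0.014 611 zmax 0.1000 t -0.0170 0.0135 mid -0.0018
-0.010 649 zmax 0.0998 t -0.0170 0.0135 mid -0.0018
-0.006 650 zmax 0.0991 t -0.0170 0.0242 mid 0.0036
t 6.8 a -0.0077 t -0.0013 z 0.0433 Fa 11.70 Fn -5.81 Fz -2.73 w 0.34999242018203014
rotvec err deg [0.03 0.04 0.41]
grasp pt a -0.00789 t -0.00132
```

Request:
carry_out(
  commands=[
    [0,0.1,0,0,0,0,1],
    [0,0.2,0,0,0,0,1],
    [0,0.3,0,0,0,0,1],
    [0,0.4,0,0,0,0,1],
    [0,0.5,0,0,0,0,1],
    [0,0.6,0,0,0,0,1],
    [0,0.6,0,0,0,0,1],
  ],
)

```text
time_s: 7.38
position: [0.4472, 0.2137, 0.0431]
tool_rot: [0.392, 0.588, -0.393, 0.588]
contact_force: [0.7, -2.9, 9.1]
gripper_width: 0.351
```

```bash
python3 st.py
```

```text
t 7.3833 a 0.0028 t -0.0014 z 0.0431 Fa -0.44 Fn -3.01 Fz 9.13 w 0.3511640689024959
rotvec err deg [-0.02 -0.04 -0.02]
grasp pt a 0.00284 t -0.00143
```

Free sliding. I keep pushing in 4 mm at a time.

Request:
carry_out(
  commands=[
    [0,0.05,0,0,0,0,1],
    [0,0.1,0,0,0,0,1],
    [0,0.16,0,0,0,0,1],
    [0,0.16,0,0,0,0,1],
  ],
)

```text
time_s: 7.72
position: [0.4506, 0.2152, 0.0431]
tool_rot: [0.392, 0.588, -0.393, 0.588]
contact_force: [0.0, -3.5, 9.6]
gripper_width: 0.353
```

```bash
python3 st.py
```

```text
t 7.7167 a 0.0065 t -0.0014 z 0.0431 Fa -1.34 Fn -3.29 Fz 9.56 w 0.3528192937277418
rotvec err deg [-0.02 -0.04 -0.04]
grasp pt a 0.00653 t -0.00142
```

Request:
carry_out(
  commands=[
    [0,0.05,0,0,0,0,1],
    [0,0.1,0,0,0,0,1],
    [0,0.16,0,0,0,0,1],
    [0,0.16,0,0,0,0,1],
  ],
)

```text
time_s: 8.05
position: [0.4543, 0.2167, 0.0431]
tool_rot: [0.392, 0.588, -0.393, 0.588]
contact_force: [0.9, -3.1, 8.7]
gripper_width: 0.352
```

```bash
python3 st.py
```

```text
t 8.05 a 0.0106 t -0.0014 z 0.0431 Fa -0.37 Fn -3.17 Fz 8.67 w 0.35244097359203463
rotvec err deg [-0.02 -0.04 -0.04]
grasp pt a 0.01060 t -0.00142
```

Request:
carry_out(
  commands=[
    [0,0.05,0,0,0,0,1],
    [0,0.1,0,0,0,0,1],
    [0,0.16,0,0,0,0,1],
    [0,0.16,0,0,0,0,1],
  ],
)

```text
time_s: 8.38
position: [0.458, 0.2183, 0.0431]
tool_rot: [0.392, 0.588, -0.393, 0.588]
contact_force: [0.6, -3.3, 8.8]
gripper_width: 0.354
```

```bash
python3 st.py
```

```text
t 8.3833 a 0.0146 t -0.0014 z 0.0431 Fa -0.72 Fn -3.26 Fz 8.84 w 0.3542588951602723
rotvec err deg [-0.03 -0.04 -0.03]
grasp pt a 0.01461 t -0.00138
```

Request:
carry_out(
  commands=[
    [0,0.05,0,0,0,0,1],
    [0,0.1,0,0,0,0,1],
    [0,0.16,0,0,0,0,1],
    [0,0.16,0,0,0,0,1],
  ],
)

```text
time_s: 8.72
position: [0.4602, 0.2191, 0.043]
tool_rot: [0.391, 0.588, -0.394, 0.588]
contact_force: [-4.2, -4.0, 13.7]
gripper_width: 0.353
```

```bash
python3 st.py
```

```text
t 8.7167 a 0.0170 t -0.0015 z 0.0430 Fa -5.41 Fn -2.14 Fz 13.75 w 0.3525571265914129
rotvec err deg [-0.04 -0.07 -0.19]
grasp pt a 0.01703 t -0.00145
```

Request:
carry_out(
  commands=[
    [0,0.05,0,0,0,0,1],
    [0,0.1,0,0,0,0,1],
    [0,0.15,0,0,0,0,1],
    [0,0.15,0,0,0,0,1],
    [0,0.15,0,0,0,0,1],
  ],
)

```text
time_s: 9.13
position: [0.4618, 0.2198, 0.043]
tool_rot: [0.39, 0.589, -0.395, 0.587]
contact_force: [-8.4, -5.5, 16.9]
gripper_width: 0.354
```

```bash
python3 st.py
```

```text
t 9.1333 a 0.0187 t -0.0015 z 0.0430 Fa -9.84 Fn -1.89 Fz 16.85 w 0.35363122376912437
rotvec err deg [-0.06 -0.1  -0.37]
grasp pt a 0.01883 t -0.00145
```

Request:
carry_out(
  commands=[
    [0,0.05,0,0,0,0,1],
    [0,0.05,0,0,0,0,1],
    [0,0.05,0,0,0,0,1],
    [0,0.05,0,0,0,0,1],
    [0,0.05,0,0,0,0,1],
    [0,0.05,0,0,0,0,1],
    [0,0.05,0,0,0,0,1],
    [0,0.05,0,0,0,0,1],
  ],
)

```text
time_s: 9.8
position: [0.4624, 0.22, 0.043]
tool_rot: [0.39, 0.589, -0.395, 0.587]
contact_force: [-9.9, -4.5, 18.0]
gripper_width: 0.353
```

```bash
python3 st.py
```

```text
t 9.8 a 0.0193 t -0.0015 z 0.0430 Fa -10.83 Fn -0.41 Fz 18.01 w 0.3530294277179397
rotvec err deg [-0.07 -0.11 -0.42]
grasp pt a 0.01946 t -0.00148
```

Request:
carry_out(
  commands=[
    [0,-0.1,0,0,0,0,1],
    [0,-0.2,0,0,0,0,1],
    [0,-0.3,0,0,0,0,1],
    [0,-0.4,0,0,0,0,1],
    [0,-0.5,0,0,0,0,1],
    [0,-0.62,0,0,0,0,1],
    [0,-0.73,0,0,0,0,1],
    [0,-0.73,0,0,0,0,1],
  ],
)

```text
time_s: 10.47
position: [0.4496, 0.2148, 0.0431]
tool_rot: [0.393, 0.588, -0.393, 0.588]
contact_force: [1.7, -3.2, 7.2]
gripper_width: 0.353
```

```bash
python3 st.py
```

```text
t 10.4667 a 0.0055 t -0.0014 z 0.0431 Fa 0.36 Fn -3.65 Fz 7.23 w 0.35278625692293364
rotvec err deg [-0.02 -0.03  0.02]
grasp pt a 0.00549 t -0.00139
```

Request:
carry_out(
  commands=[
    [0,0.01,0,0,0,0,-1],
    [0,0.01,0,0,0,0,-1],
    [0,0.01,0,0,0,0,-1],
    [0,0.01,0,0,0,0,-1],
    [0,0.01,0,0,0,0,-1],
    [0,0.01,0,0,0,0,-1],
    [0,0.01,0,0,0,0,-1],
    [0,0.01,0,0,0,0,-1],
  ],
)

```text
time_s: 11.13
position: [0.4498, 0.2154, 0.0428]
tool_rot: [0.393, 0.588, -0.393, 0.588]
contact_force: [-0.7, 0.5, 0.3]
gripper_width: 1.001
```

```bash
python3 st.py
```

```text
t 11.1333 a 0.0059 t -0.0009 z 0.0428 Fa -0.43 Fn 0.72 Fz 0.34 w 1.0010808294405316
rotvec err deg [-0.04  0.   -0.01]
grasp pt a 0.00593 t -0.00091
```

Open and clear; now I rise to the height of the first wrist picture.

Request:
carry_out(
  commands=[
    [-1,0,0,0,0,0,-1],
    [-2,0,0,0,0,0,-1],
    [-3,0,0,0,0,0,-1],
    [-4,0,0,0,0,0,-1],
    [-5,0,0,0,0,0,-1],
    [-6.25,0,0,0,0,0,-1],
    [-6.25,0,0,0,0,0,-1],
    [-6.25,0,0,0,0,0,-1],
  ],
)

```text
time_s: 11.8
position: [0.4507, 0.2157, 0.2006]
tool_rot: [0.394, 0.587, -0.392, 0.589]
contact_force: [-0.8, -0.5, -0.5]
gripper_width: 1.002
```

```bash
cp wr.npy wr2.npy; python3 wr.py w3; python3 - <<'E'
from h import *
for n in ['top','side']:
    c=vision.camera(n); c0=dict(np.load(n+'0.npz')); P=cloud(c);P0=cloud(c0)
    cv2.imwrite(f'pics/{n}_end.png',c['pixels'])
    for o in ['hex_keys','tape_2','oil_can','hub_center']:
        print(n,o,[(k['confidence'],k['xy']) for k in models.mark_of(n,o)[:2]])
# hub inner shoulder position from wrist cloud
W=np.load('wr.npy'); o=np.array([.444,.214,0]); a=(W-o)@D; t=(W-o)@N; z=W[:,2]
m=(abs(t+.0015)<.014)&(z>.077)&(z<.095)&(a<.07); print('hub extent',np.percentile(a[m],[0,1,99,100]))
E
```

```text
[0.45065464 0.21570757 0.20056313] [-0.82422839 -0.51718074 -0.54452453]
-0.030 44 zmax 0.0838 t -0.0139 0.0168 mid 0.0015
-0.026 66 zmax 0.0852 t -0.0138 0.0168 mid 0.0015
-0.022 96 zmax 0.0883 t -0.0228 0.0196 mid -0.0016
-0.018 195 zmax 0.0889 t -0.0227 0.0196 mid -0.0016
-0.014 266 zmax 0.0888 t -0.0229 0.0197 mid -0.0016
-0.010 142 zmax 0.0844 t -0.0179 0.0146 mid -0.0016
-0.006 144 zmax 0.0845 t -0.0178 0.0146 mid -0.0016
-0.002 149 zmax 0.0841 t -0.0177 0.0144 mid -0.0016
0.002 143 zmax 0.0847 t -0.0176 0.0145 mid -0.0016
0.006 150 zmax 0.0841 t -0.0176 0.0143 mid -0.0016
0.010 152 zmax 0.0841 t -0.0175 0.0143 mid -0.0016
0.014 146 zmax 0.0847 t -0.0174 0.0143 mid -0.0016
0.018 236 zmax 0.0839 t -0.0177 0.0145 mid -0.0016
0.022 77 zmax 0.0755 t -0.0091 0.0059 mid -0.0016
0.026 70 zmax 0.0746 t -0.0090 0.0059 mid -0.0016
0.030 75 zmax 0.0749 t -0.0090 0.0058 mid -0.0016
0.034 75 zmax 0.0762 t -0.0089 0.0058 mid -0.0016
0.038 73 zmax 0.0750 t -0.0089 0.0058 mid -0.0016
0.042 77 zmax 0.0747 t -0.0089 0.0057 mid -0.0016
0.046 73 zmax 0.0758 t -0.0089 0.0057 mid -0.0016
0.050 81 zm
[... 180 characters left out ...]
 -0.0016
0.066 70 zmax 0.0757 t -0.0087 0.0056 mid -0.0015
0.070 83 zmax 0.0753 t -0.0086 0.0056 mid -0.0015
0.074 85 zmax 0.0756 t -0.0086 0.0056 mid -0.0015
0.078 88 zmax 0.0754 t -0.0095 0.0055 mid -0.0020
0.082 300 zmax 0.0973 t -0.0332 0.0312 mid -0.0010
0.086 386 zmax 0.1000 t -0.0344 0.0311 mid -0.0017
[{'xy': [259.7, 180.3], 'confidence': 0.8}]
top hex_keys []
top tape_2 [(0.56, [232.2, 233.9])]
top oil_can [(0.88, [216.3, 191.6]), (0.6, [251.8, 145.0])]
top hub_center [(0.47, [284.8, 220.1])]
side hex_keys [(0.58, [289.4, 169.2])]
side tape_2 [(0.84, [295.4, 230.6])]
side oil_can [(0.87, [236.6, 239.7])]
side hub_center []
hub extent [-0.0286035  -0.02699003  0.02074027  0.02101871]
```

View pics/w3.png

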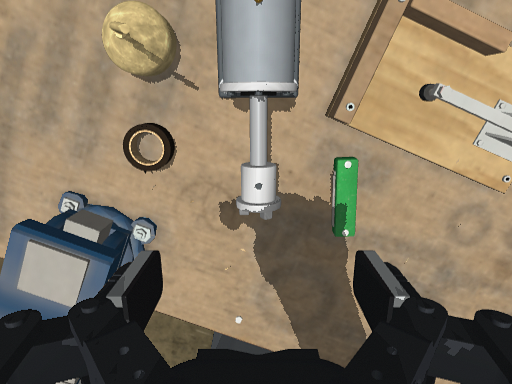

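```bash
python3 - <<'E'
from h import *
o=np.array([.444,.214,0])
for f in('wr2','wr'):
    W=np.load(f+'.npy'); a=(W-o)@D; t=(W-o)@N; z=W[:,2]
    m=(abs(t+.0015)<.008)&(z>.0862)&(z<.092)&(a<.05); print(f,m.sum(),np.percentile(a[m],[2,50,98]))
E
python3 st.py; python3 -c "
from h import *
print(r.job_done())"
```

```text
wr2 452 [-0.03352907 -0.02963179 -0.02629399]
wr 113 [-0.01978494 -0.01667814 -0.01305258]
t 12.4 a 0.0059 t -0.0009 z 0.1988 Fa -0.33 Fn 0.03 Fz 0.34 w 0.9995602886753403
rotvec err deg [-0.05 -0.   -0.03]
grasp pt a 0.00591 t -0.00090
the job is handed in; nothing more can be done
None
```

I checked the end float, left the spindle about 0.4 mm from the middle I felt by my own measurements, and handed the job in at about 12.4 s. No verdict was reported.

- **Outer stop:** I gripped the hub at 50 N and pulled out to about 11.4 N, held for about 0.7 s.
- **Inner stop:** I pushed in to about 10.8 N, held for about 0.6 s. The two readings were 27.4 mm apart under load, so the free end float is about 19 mm, within the 10 to 25 mm given.
- **Middle:** I slid the hub back to 5.5 mm on my axis scale, against a computed middle of 5.85 mm. I then opened the jaws and rose straight up clear of everything.

**Last checks:**
- The wrist camera put the flange 13.0 to 13.7 mm from where it was at the outer stop; the grasp point had moved 13.4 mm, so the hub did not slip in the grip.
- The tape roll was where it was at the start in both fixed cameras, within about 2 pixels. The oil can was too in the side camera.
- The force on the open gripper was close to zero.

**Checks that failed or disagreed:**
- The network did not find the hex keys in the last top view, and its side-view mark for them fell on the hub. In the wrist picture they looked undisturbed, and the fingers never came near them.
- In the first top view the network marked the hub as the oil can, so I could not compare the can's start position from above.

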